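Open the beam-filter case

TASK

Open the filter case on the shelf with the fingertips: press its snap tab all the way down so that it stays in, then push the released lid by its thumb step off the copper filter's well and along onto the parking ledge, up to the end stop. Only press and push: do not lift or tip the lid, and leave the other things on the shelf where they are.

Things in the scene. Friction and masses are not known exactly. Their poses are not given: they have to be found in the camera images.
- filter_case: Grey plastic filter case, 220 (its x) x 100 (its y) x 48 mm, screwed to the shelf, immovable; origin at the centre of its underside, z up. -x end: a well with a copper plate (x -95 to -20 mm), closed at first by the lid. +x end: the empty parking ledge. Side rails 46 mm high, inner faces at y = +-42 mm. The snap tab stands in a 34 mm high housing on its -y side.
- park (a point): Middle of the parking ledge, case x = 60 mm, y = 0, on the plane of the lid's runners 36 mm above the shelf: the lid's origin is here when it touches the end stop (inner face at case x = 105 mm, top 48 mm high). Along the ledge, x 16 to 108 mm, lips overhang from the rails inward to y = +-36 mm, from 45 to 48 mm high; the lid's edges run under them, the gap between them is 72 mm.
- case_lid: Loose aluminium lid, 90 (its x) x 78 (its y) x 6 mm, about 0.11 kg; origin at the centre of its underside, axes parallel to the case's. Seated, its origin is near case x = -55 mm, 36 mm above the shelf; its top is 42 mm high. It slides on two runners with 3 mm play to each side, only towards case +x and only with the tab down, some 115 mm to the end stop.
- lid_step (a point): On the upright face of the lid's thumb step, mid-width, 8 mm above the lid's top (50 mm above the shelf); axes as the lid. The face looks to case -x, lies at lid x = 0, is 52 mm wide along y and rises 16 mm above the lid's top (to 58 mm above the shelf); a ramp slopes down from it to +x. Behind it 45 mm of flat lid. Push here towards case +x.
- tab_top (a point): Centre of the top of the snap tab's steel press pad, 32 (case x) x 30 (case y) mm, at case x = 0, y = -66 mm; about 62 mm above the shelf when up, 52 mm when fully pressed. The pad stands clear above the 46 to 48 mm high rails beside it.
- snap_tab (a joint): How far the snap tab is pressed straight down, in m: starts between 0 and 0.002, fully in at 0.010 (a firm stop). Pushing it takes about 4 N; it has no return spring and stays where it is left. Its steel dog stands before the lid's +x edge and blocks it; fully in, the dog is sunk 3 mm below the lid's underside.
- marker_holder: Bystander: grey magnetic marker holder, a grooved bar 70 x 28 x 24 mm, loose beside the case; origin at the centre of its underside.
- brass_grid: Bystander: scratched brass resolution grid, flat plate 60 x 50 x 5 mm, loose beside the case; origin at the centre of its underside.
- step_wedge: Bystander: aluminium step wedge, 90 x 36 mm, six steps up to 36 mm high, loose beside the case; origin at the centre of its underside.
- arrow_marker: Bystander: flat yellow acrylic arrow, about 65 x 45 x 6 mm, loose beside the case; origin at its underside, near the middle.
- kidney_dish: Bystander: stainless kidney dish, about 120 x 220 x 36 mm, at the right of the shelf; origin at its underside.
- gel_bottle: Bystander: upright white bottle, 56 mm across and 150 mm high, at the left of the shelf; origin at the centre of its underside.
Not all that is in view belongs to the job. Leave any green or purple look-alike of the case_lid alone.

How it is judged:
On the way, in this order (a step that is already met when the one before it is completed fails the run):
1. the snap tab is pressed fully in while the lid is still on its seat (value of joint snap_tab above 0.008 m and x of case_lid in the frame of filter_case below -0.045 m), for 0.1 s.
2. the lid is pushed onto the parking ledge (x of case_lid in the frame of filter_case above 0.048 m), for 0.2 s.
At the end, for the whole second after the job is handed in: The lid lies flat (within 0.06 rad) and at rest on the parking ledge, within 12 mm of the end stop, and the snap tab is still pressed in (more than 8 of its 10 mm) (x of case_lid in the frame of filter_case between 0.048 and 0.068 m and z of case_lid in the frame of filter_case between 0.033 and 0.04 m and angle between case_lid's own z axis and vertical below 0.06 rad and value of joint snap_tab above 0.008 m and linear speed of case_lid below 0.01 m/s); the robot touches nothing.
It fails at once if the lid is lifted more than 8 mm off its runners (z of case_lid in the frame of filter_case above 0.044 m).
It fails at once if the lid is tipped more than 0.2 rad (angle between case_lid's own z axis and vertical above 0.2 rad).
It fails at once if a bystander is moved more than 20 mm (distance of any of marker_holder, brass_grid, step_wedge, arrow_marker, kidney_dish, gel_bottle from where it was at the start of the episode above 0.02 m).
It also fails if it takes over 38 s, if anything falls off the work surface, if the arm or the gripper's body presses on something with over 40 N, if the wrist force passes 120 N, or if a joint passes its speed limit or range.

ROBOT

A 6-joint arm with a two-finger parallel gripper is mounted at the origin on the work surface. World frame = base frame: x ahead of the robot, y to its left, z up, the work surface at z = 0. Lengths are in m, angles in rad, forces in N, time in s.
With the tool pointing down it reaches from about 0.375 to 0.975 m from the base axis. Payload 3.8 kg.
Tool frame: the origin (TCP) lies between the finger pads; the fingertips stand 11 mm ahead of it and the grasp point (between the pads) lies 8 mm behind it; x points along the fingers, y is the direction in which the jaws open and shut, and the axes are right-handed (so a half turn about x gives the same grasp; the last joint's range is limited). The gripper opens to 88 mm and grips with 3 to 60 N. Pads are 18 mm wide; open, the fingers measure 123 mm over their backs; the gripper's body (75 mm by 187 mm) begins 45 mm behind the grasp point.
Start: joints at [1.193, 0.264, 1.604, -0, 1.274, -0.037], TCP at [0.226, 0.636, 0.25] pointing down, gripper open.
Joint ranges: [-2.63, 2.63], [-0.94, 2.18], [0.31, 2.57], [-1.31, 4.45], [0, 2.66], [-2.55, 2.55]. Speed limits (rad/s): [2.57, 2.57, 3.14, 3.14, 3.14, 3.14].

INTERFACE

Orientations are given as a rotation vector (axis times angle).
In Python, from station import telemetry, imaging, close_job gives the robot as it stands. The module is installed in compiled form; this text tells all that it offers.
- The arm moves only by the tool servo_tool, never from a script. Its argument "deltas" is a list that holds one entry, the list of rows, each a list of 5 numbers: the closure, from 0 (fully open) to 1 (shut), then the shift along the tool's x, y, z in m, then the turn about the tool's x in rad. A call has 1 to 10 rows; each row is the pose to reach, as a shift and turn from the pose commanded when the call began, along the tool's axes at that moment; what a row does not reach only later rows make up. A row lasts 1/10 s, in which the tool goes at most 50 mm and 8.59 degrees, less where a joint would pass 70% of its speed; a pose out of reach is approached as far as the arm can. A call with a gripper value outside its range is refused whole. The fingers move at their own pace and stop on an object; the grip force is fixed at half the most. Time passes only in rows, so rows that repeat a pose let the fingers close. It gives the time, the measured TCP pose, the force and the opening at its end, in the units of the state.
- telemetry.get_state(): the state, without advancing time (a new reading comes with each control period).
- imaging.grab_frame(name): name is "side" or "top"; returns the picture (420x560x3 uint8, red, green, blue); there is no depth.
- imaging.get_calibration(name): a dict with "mtx" (3x3 intrinsics, pixels), "R" (3x3) and "t" (3): a world point X has camera coordinates R X + t. Camera axes: x right, y down, z forward; pixel columns grow to the right and rows downward; lengths in m; the calibration is good to about 2 mm. A picture is of the moment at which its call begins. get_calibration takes no time and is no camera call.
- close_job(): hands the job in, once; it reports no verdict.
The state is a dict: "t": time; "qpos": joint angles; "joint_vel": joint speeds; "effort": joint torques, N m; "tcp_pos": TCP position; "ee_rot": TCP orientation; "wrist_force": force on the tool from outside, world axes, zero at the start; "ft_torque": the same for the moment, N m; "opening": opening from 0.0 (shut) to 1.0 (fully open).
Only numpy, scipy, OpenCV 4.12 (cv2) and the standard library are available. Lean on these libraries where they do the work, as an engineer would, in place of code of your own. Each camera call takes 0.05 s, during which the arm holds its last target.

## Working session

There is one attempt and no reset: what is moved stays moved. The work goes in short steps, Python scripts to look and compute and a tool call to move; the robot and the scene stay as the last step left them, time stands still between calls to the robot, and variables do not carry over. Pictures are saved under pics/ and viewed, and the job is handed in when it is done.

Besides the shell and the picture viewer there is one more tool, called after "Call:" as name(argument=value, ...), one argument or row to a line, values as JSON. servo_tool: Moves the arm, as the interface text tells. Its arguments: {"type":"object","properties":{"deltas":{"type":"array"}},"required":["deltas"]}

```bash
mkdir -p pics
cat > h.py <<'E'
import numpy as np, cv2
from station import telemetry, imaging
def grab(n,f):
    im=imaging.grab_frame(n); cv2.imwrite('pics/'+f,im[:,:,::-1]); return im
def ray(n,u,v):
    c=imaging.get_calibration(n);K,R,t=map(np.array,(c['mtx'],c['R'],c['t']))
    d=R.T@np.linalg.solve(K,[u,v,1.]); return -R.T@t.ravel(), d/np.linalg.norm(d)
def onz(n,u,v,z):
    o,d=ray(n,u,v); return o+d*(z-o[2])/d[2]
def tri(a,b):
    o1,d1=ray('side',*a);o2,d2=ray('top',*b)
    s=np.linalg.lstsq(np.stack([d1,-d2],1),o2-o1,rcond=None)[0]
    p=o1+s[0]*d1;q=o2+s[1]*d2; return (p+q)/2,np.linalg.norm(p-q)
def proj(n,X):
    c=imaging.get_calibration(n);K,R,t=map(np.array,(c['mtx'],c['R'],c['t']))
    p=K@(R@np.array(X)+t.ravel()); return p[:2]/p[2]
E
python3 - <<'E'
from h import *
grab('side','s0.png');grab('top','t0.png')
print(telemetry.get_state())
for n in('side','top'):
    o,d=ray(n,280,210);print(n,o,d,imaging.get_calibration(n)['mtx'])
E
```

```text
{'t': 0.1, 'qpos': array([ 1.19306586e+00,  2.64684697e-01,  1.60524515e+00,  2.38129783e-05,
        1.27374450e+00, -3.69005239e-02]), 'joint_vel': array([-0.00099608, -0.00294791, -0.00508967,  0.00084496, -0.00068813,
       -0.00068362]), 'effort': array([ 3.75575892e-04, -5.03618789e+01, -3.58071792e+01,  7.30350567e-02,
        2.34215992e-02, -9.06438095e-05]), 'tcp_pos': array([0.22539071, 0.63557899, 0.24850371]), 'ee_rot': array([ 0.2658721 ,  1.55464955, -0.26907754]), 'wrist_force': array([-0.01394192,  0.00555069, -0.41813782]), 'ft_torque': array([ 0.04392722,  0.02664763, -0.01455616]), 'opening': 0.9996078214745959}
side [0.46147703 0.83441613 0.85328428] [ 0.08272263 -0.7350374  -0.67296136] [[389.05976462   0.         282.98123611]
 [  0.         389.05976462 207.62060136]
 [  0.           0.           1.        ]]
top [ 0.3308178  -0.0154352   1.16303676] [ 0.18449762  0.0228125  -0.98256817] [[414.61273451   0.         280.98646026]
 [  0.         414.61273451 210.94650787]
 [  0.           0.           1.        ]]
```

```bash
sleep 1
```

```text
(no output)
```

View pics/s0.png

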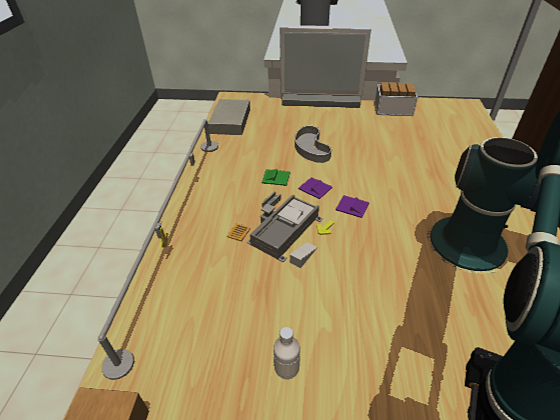

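View pics/t0.png

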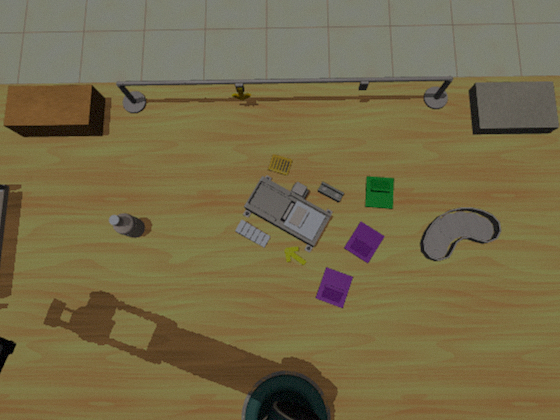

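The real case and lid are at top (288,210) / side (290,222). The candidates for the lid are:
- grey-white lid in the case: top (305,217)
- green look-alike: top (380,192)
- purple look-alikes: top (365,242) and (335,287)

The description calls for the bare aluminium one in the case, so I'll check it in close crops.

Run:
```python
import cv2
a=cv2.imread('pics/t0.png')[165:260,230:345];cv2.imwrite('pics/tc.png',cv2.convertScaleAbs(cv2.resize(a,None,fx=6,fy=6,interpolation=cv2.INTER_CUBIC),alpha=1.5))
a=cv2.imread('pics/s0.png')[180:275,225:340];cv2.imwrite('pics/sc.png',cv2.convertScaleAbs(cv2.resize(a,None,fx=6,fy=6,interpolation=cv2.INTER_CUBIC),alpha=1.2))
```

```text
(no output)
```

View pics/tc.png

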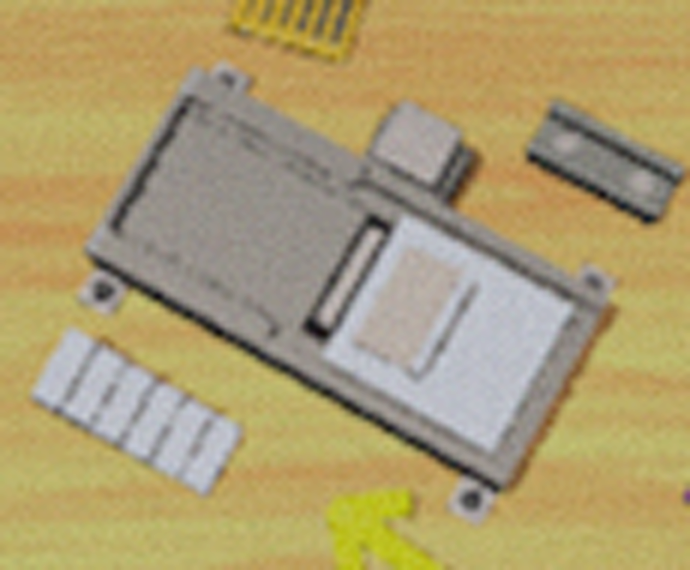

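View pics/sc.png

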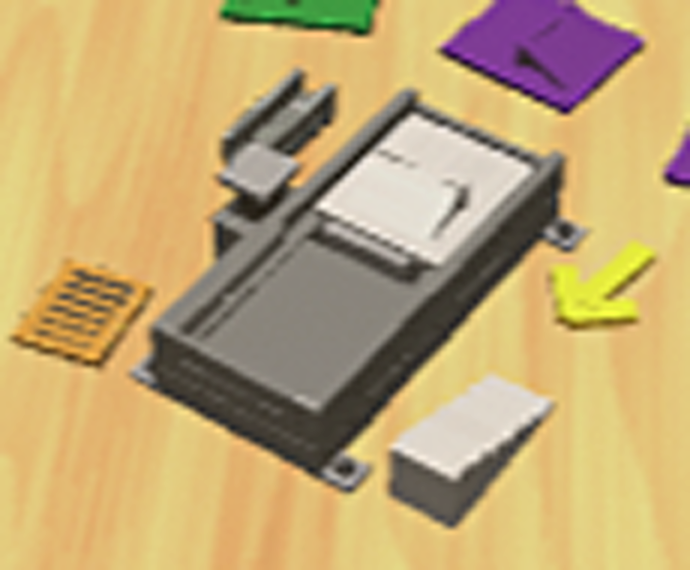

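Run:
```python
from h import *
T=lambda x,y:((x+.5)/6-.5+230,(y+.5)/6-.5+165)
S=lambda x,y:((x+.5)/6-.5+225,(y+.5)/6-.5+180)
pts={'stop-y':((153,325),(197,70)),'stop+y':((320,408),(92,250)),'back-y':((412,92),(608,300)),'back+y':((562,158),(502,488)),
'pad':((260,170),(420,143)),'padL':((218,175),(402,102)),'padN':((268,197),(374,148)),'padR':((302,160),(441,185)),'padF':((250,143),(468,135)),
'stepL':((382,150),(470,284)),'stepR':((445,235),(416,374)),'lid+x-y':((318,208),(400,215)),'lid+x+y':((432,265),(325,352)),'lid-x-y':((416,112),(577,300)),'lid-x+y':((535,160),(492,450))}
for k,(s,t) in pts.items():
    p,e=tri(S(*s),T(*t)); print(k,p.round(4),'gap',round(e,4))
print()
P={}
for k,z in [('stop-y',.048),('stop+y',.048),('back-y',.047),('back+y',.047),('padL',.061),('padN',.061),('padR',.061),('padF',.061),('lid+x-y',.042),('lid+x+y',.042),('lid-x-y',.042),('lid-x+y',.042),('stepL',.058),('stepR',.058)]:
    P[k]=onz('top',*T(*pts[k][1]),z); print(k,P[k].round(4),onz('side',*S(*pts[k][0]),z).round(4))
```

```text
stop-y [0.6374 0.0592 0.0443] gap 0.0005
stop+y [0.552  0.1071 0.0451] gap 0.0003
back-y [ 0.5264 -0.1288  0.0407] gap 0.002
back+y [ 0.4427 -0.079   0.0423] gap 0.002
pad [ 0.5979 -0.0437  0.0556] gap 0.0011
padL [ 0.6176 -0.0357  0.0578] gap 0.0006
padN [ 0.5933 -0.0225  0.0574] gap 0.0052
padR [ 0.5777 -0.0529  0.0557] gap 0.0019
padF [ 0.604  -0.0659  0.0534] gap 0.0028
stepL [ 0.5349 -0.0657  0.0532] gap 0.0034
stepR [ 0.4998 -0.0416  0.0178] gap 0.0048
lid+x-y [ 0.5677 -0.0344  0.0398] gap 0.0012
lid+x+y [5.057e-01 5.000e-04 3.720e-02] gap 0.0013
lid-x-y [ 0.525  -0.1146  0.0393] gap 0.0056
lid-x+y [ 0.4581 -0.0745  0.0442] gap 0.0011

stop-y [0.6362 0.0589 0.048 ] [0.6369 0.0626 0.048 ]
stop+y [0.5516 0.1068 0.048 ] [0.5515 0.1098 0.048 ]
back-y [ 0.5264 -0.1283  0.047 ] [ 0.5249 -0.1211  0.047 ]
back+y [ 0.4412 -0.0786  0.047 ] [ 0.4437 -0.0739  0.047 ]
padL [ 0.6165 -0.0356  0.061 ] [ 0.6173 -0.0323  0.061 ]
padN [ 0.5951 -0.0226  0.061 ] [ 0.5901 -0.0178  0.061 ]
padR [ 0.5775 -0.0528  0.061 ] [ 0.576  -0.0468  0.061 ]
padF [ 0.6007 -0.0654  0.061 ] [ 0.6041 -0.0578  0.061 ]
lid+x-y [ 0.5678 -0.0344  0.042 ] [ 0.5667 -0.0319  0.042 ]
lid+x+y [5.044e-01 5.000e-04 4.200e-02] [0.5061 0.0052 0.042 ]
lid-x-y [ 0.5274 -0.1147  0.042 ] [ 0.522  -0.1107  0.042 ]
lid-x+y [ 0.4589 -0.0747  0.042 ] [ 0.4576 -0.0769  0.042 ]
stepL [ 0.5323 -0.0653  0.058 ] [ 0.5362 -0.0608  0.058 ]
stepR [ 0.4916 -0.0404  0.058 ] [ 0.5002 -0.      0.058 ]
```

```bash
cat >> h.py <<'E'
from scipy.spatial.transform import Rotation as Ro
th=np.deg2rad(59.4);ex=np.array([np.cos(th),np.sin(th),0]);ey=np.array([-np.sin(th),np.cos(th),0]);C=np.array([.5395,-.0095,0])
def case(x,y,z): return C+x*ex+y*ey+np.array([0,0,z])
def incase(p): d=np.array(p)-C; return np.array([d@ex,d@ey,d[2]])
def rel(target):
    s=telemetry.get_state();R=Ro.from_rotvec(s['ee_rot']).as_matrix()
    a=R[:,1]@ey; 
    # turn about tool x so tool y is parallel to case y
    ang=np.arctan2(R[:,2]@ey,R[:,1]@ey); ang=(ang+np.pi/2)%np.pi-np.pi/2
    print('tcp in case',incase(s['tcp_pos']).round(4),'t',s['t'],'shift',(R.T@(target-s['tcp_pos'])).round(4),'turn',ang.round(4),'F',s['wrist_force'].round(2),'open',round(s['opening'],3),'q6',s['qpos'][5].round(3))
    print(R.round(3).tolist())
E
python3 - <<'E'
from h import *
rel(case(0,-.066,.12))
print('bottle',onz('top',112,215,.15), 'pad',case(0,-.066,.062),'step',case(-.055,0,.05))
E
```

```text
tcp in case [0.3954 0.5987 0.2485] t 0.1 shift [ 0.1295 -0.5154  0.5765] turn -1.3776 F [-0.01  0.01 -0.42] open 1.0 q6 -0.037
[[-0.001, 0.334, 0.942], [-0.002, 0.942, -0.334], [-1.0, -0.002, -0.0]]
bottle [0.5121845  0.42884569 0.15      ] pad [ 0.59630897 -0.04309673  0.062     ] step [ 0.51150272 -0.05684081  0.05      ]
```

Call:
servo_tool(
  deltas=[
    [[1,0,-0.04,0.04,0.14],[1,0,-0.075,0.085,0.28],[1,0,-0.115,0.13,0.42],[1,0,-0.15,0.17,0.56],[1,0,-0.19,0.21,0.7],[1,0,-0.225,0.255,0.84],[1,0,-0.26,0.295,0.98],[1,0,-0.3,0.335,1.12],[1,0,-0.335,0.375,1.26],[1,0,-0.37,0.41,1.4]],
  ],
)

```text
t: 1.1
tcp_pos: [0.4649, 0.1953, 0.2495]
ee_rot: [1.337, 1.121, -1.337]
wrist_force: [0.7, -0.0, -0.0]
opening: 0.115
```

Run:
```python
from h import *
rel(case(0,-.066,.12))
```

```text
tcp in case [0.1383 0.1685 0.2495] t 1.1 shift [0.1294 0.1711 0.2117] turn 0.3584 F [ 0.74 -0.01 -0.01] open 0.115 q6 0.524
[[-0.0, 0.985, -0.175], [0.0, -0.175, -0.985], [-1.0, -0.0, -0.0]]
```

Call:
servo_tool(
  deltas=[
    [[1,0,0.03,0.035,0.1],[1,0.0,0.06,0.07,0.2],[1,0.01,0.09,0.11,0.3],[1,0.03,0.12,0.15,0.36],[1,0.06,0.15,0.185,0.36],[1,0.09,0.17,0.21,0.36],[1,0.12,0.17,0.21,0.36],[1,0.12,0.17,0.21,0.36]],
  ],
)

```text
t: 1.9
tcp_pos: [0.5924, -0.0394, 0.1237]
ee_rot: [1.583, 0.916, -1.6]
wrist_force: [-0.0, 0.6, -1.0]
opening: 0.006
```

Run:
```python
from h import *
rel(case(0,-.066,.073))
for n in 'side','top':
    a=grab(n,n+'1.png'); u,v=proj(n,case(0,-.066,.06)).astype(int)
    c=a[v-50:v+50,u-60:u+60,::-1]; cv2.imwrite(f'pics/{n}1c.png',cv2.convertScaleAbs(cv2.resize(c,None,fx=6,fy=6,interpolation=cv2.INTER_CUBIC),alpha=1.3)); print(n,u-60,v-50)
```

```text
tcp in case [ 0.0012 -0.0608  0.1237] t 1.9 shift [0.0507 0.0058 0.0009] turn 0.0018 F [-0.02  0.64 -0.96] open 0.006 q6 0.424
[[-0.011, 0.862, -0.507], [0.001, -0.508, -0.862], [-1.0, -0.01, 0.005]]
side 208 156
top 239 138
```

View pics/side1c.png

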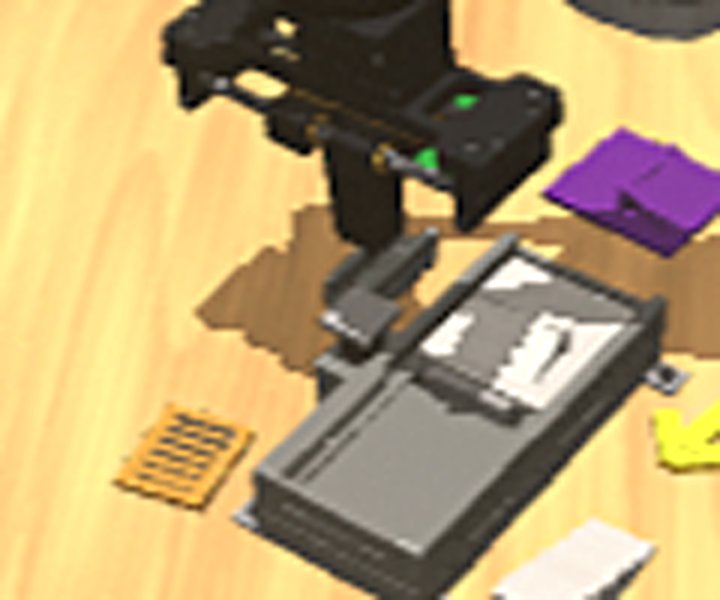

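View pics/top1c.png

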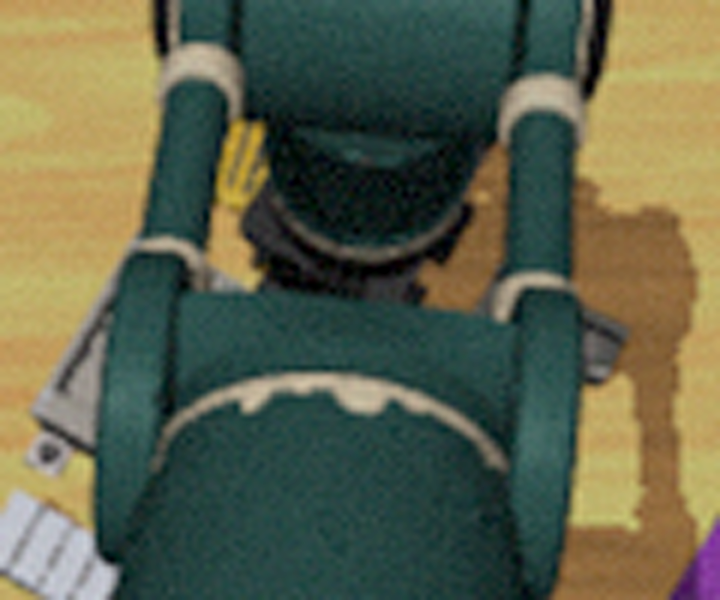

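Side crop: the closed fingertips (370,245) are above the pad (365,310). The top view is blocked by the arm. I'll shift 6 mm along tool y to centre, then descend.

Call:
servo_tool(
  deltas=[
    [[1,0.015,0.006,0,0],[1,0.03,0.006,0.0,0],[1,0.04,0.006,0.0,0],[1,0.045,0.006,0.0,0],[1,0.047,0.006,0.0,0],[1,0.049,0.006,0.0,0],[1,0.049,0.006,0.0,0]],
  ],
)

```text
t: 2.7
tcp_pos: [0.6018, -0.0415, 0.0808]
ee_rot: [1.588, 0.91, -1.588]
wrist_force: [-0.2, 0.2, -0.3]
opening: 0.01
```

Run:
```python
from h import *
rel(case(0,-.066,.063))
n='side'
a=grab(n,n+'2.png'); c=a[190:250,230:310,::-1]; cv2.imwrite(f'pics/{n}2c.png',cv2.convertScaleAbs(cv2.resize(c,None,fx=9,fy=9,interpolation=cv2.INTER_CUBIC),alpha=1.3))
print(proj('side',telemetry.get_state()['tcp_pos']-np.array([0,0,.011])))
```

```text
tcp in case [ 0.0042 -0.0699  0.0808] t 2.7 shift [ 0.0178 -0.004   0.0042] turn 0.0042 F [-0.2   0.16 -0.31] open 0.01 q6 0.42
[[0.0, 0.863, -0.505], [-0.0, -0.505, -0.863], [-1.0, 0.0, -0.0]]
[266.14904267 204.75587829]
```

View pics/side2c.png

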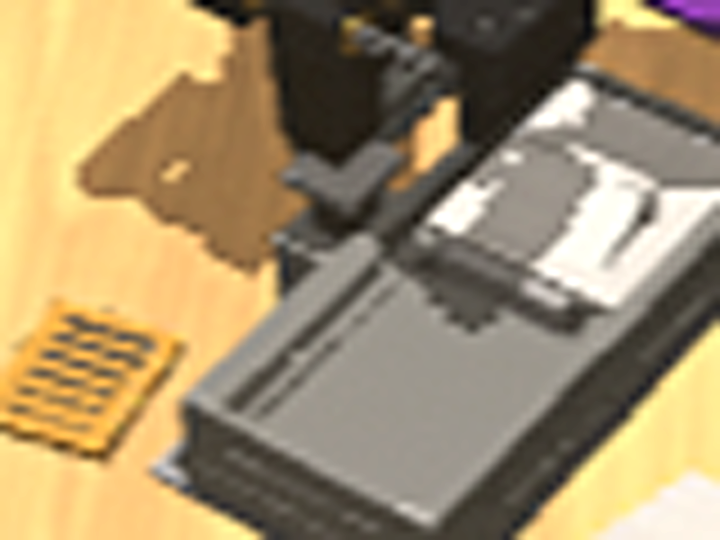

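Call:
servo_tool(
  deltas=[
    [[1,0.003,-0.004,0.004,0],[1,0.006,-0.004,0.004,0],[1,0.009,-0.004,0.004,0],[1,0.011,-0.004,0.004,0],[1,0.013,-0.004,0.004,0],[1,0.015,-0.004,0.004,0],[1,0.017,-0.004,0.004,0],[1,0.017,-0.004,0.004,0]],
  ],
)

```text
t: 3.55
tcp_pos: [0.5962, -0.043, 0.0634]
ee_rot: [1.588, 0.91, -1.588]
wrist_force: [0.1, -0.5, 0.8]
opening: 0.004
```

Run:
```python
from h import *
rel(case(0,-.066,.063))
```

```text
tcp in case [ 0.0001 -0.0659  0.0634] t 3.55 shift [0.0004 0.0001 0.0001] turn 0.004 F [ 0.07 -0.54  0.75] open 0.004 q6 0.416
[[-0.0, 0.863, -0.506], [0.0, -0.506, -0.863], [-1.0, -0.0, 0.0]]
```

Call:
servo_tool(
  deltas=[
    [[1,0.001,0,0,0],[1,0.002,0,0,0],[1,0.002,0,0,0]],
  ],
)

```text
t: 3.85
tcp_pos: [0.5965, -0.043, 0.0632]
ee_rot: [1.588, 0.91, -1.588]
wrist_force: [-5.4, -1.0, 10.9]
opening: 0.005
```

Run:
```python
from h import *
rel(case(0,-.066,.063))
n='side'
a=grab(n,n+'3.png'); c=a[190:250,230:310,::-1]; cv2.imwrite(f'pics/{n}3c.png',cv2.convertScaleAbs(cv2.resize(c,None,fx=9,fy=9,interpolation=cv2.INTER_CUBIC),alpha=1.3))
```

```text
tcp in case [ 0.0002 -0.0661  0.0632] t 3.85 shift [ 0.0002 -0.0001  0.0002] turn 0.0041 F [-5.44 -0.97 10.87] open 0.005 q6 0.416
[[0.0, 0.863, -0.505], [-0.0, -0.505, -0.863], [-1.0, 0.0, 0.0]]
```

View pics/side3c.png

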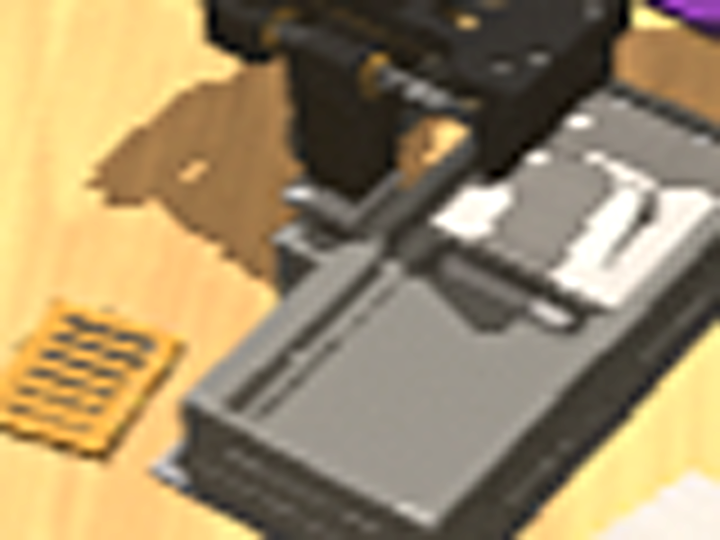

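The tip stopped at 52 mm with 11 N, which is the firm stop. I'll press a little more to be sure, then raise.

Call:
servo_tool(
  deltas=[
    [[1,0.002,0,0,0],[1,0.002,0,0,0],[1,-0.01,0,0,0],[1,-0.035,0,0,0],[1,-0.06,0,0,0],[1,-0.06,0,0,0]],
  ],
)

```text
t: 4.5
tcp_pos: [0.5997, -0.0431, 0.1257]
ee_rot: [1.593, 0.905, -1.58]
wrist_force: [1.0, -0.6, 0.1]
opening: 0.002
```

Run:
```python
from h import *
rel(case(-.055-.009-.014,0,.120))
n='side'
a=grab(n,n+'4.png'); c=a[190:250,230:330,::-1]; cv2.imwrite(f'pics/{n}4c.png',cv2.convertScaleAbs(cv2.resize(c,None,fx=8,fy=8,interpolation=cv2.INTER_CUBIC),alpha=1.3))
for p in [(-.055,-.026,.042),(-.055,.026,.042),(-.055,-.026,.058),(-.055,.026,.058),(0,-.066,.052)]: print((proj('side',case(*p))-[230,190])*8)
```

```text
tcp in case [ 0.0017 -0.0689  0.1257] t 4.5 shift [ 0.0049 -0.0693  0.0794] turn 0.0041 F [ 0.98 -0.56  0.08] open 0.002 q6 0.416
[[0.008, 0.863, -0.506], [-0.001, -0.506, -0.863], [-1.0, 0.007, -0.004]]
[474.00561646 131.95429128]
[585.00565095 183.58171009]
[473.89038439 101.17926482]
[585.89154872 152.67629825]
[306.38094724 151.21125869]
```

View pics/side4c.png

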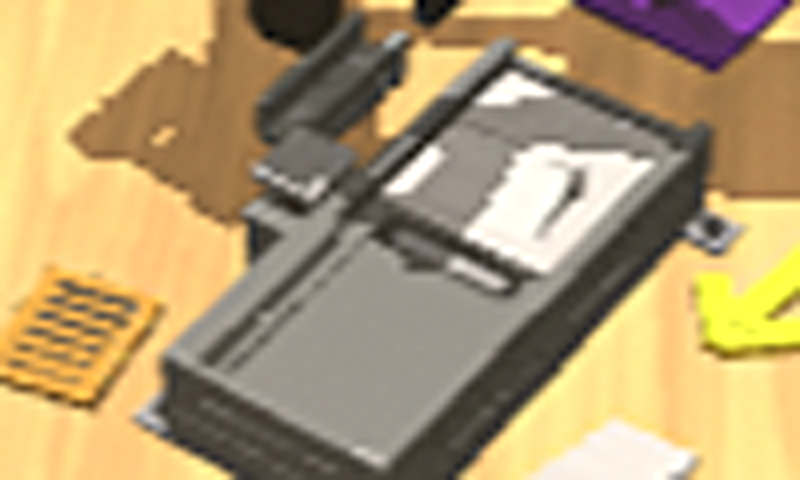

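Call:
servo_tool(
  deltas=[
    [[1,0,-0.03,0.03,0],[1,0,-0.055,0.06,0],[1,0,-0.066,0.078,0],[1,0,-0.066,0.078,0],[1,0,-0.066,0.078,0]],
  ],
)

```text
t: 5.05
tcp_pos: [0.4996, -0.0768, 0.1208]
ee_rot: [1.589, 0.91, -1.589]
wrist_force: [-0.6, -0.1, 1.0]
opening: 0.007
```

Run:
```python
from h import *
rel(case(-.055-.009-.014,0,.058))
n='side'
a=grab(n,n+'5.png'); c=a[150:250,230:330,::-1]; cv2.imwrite(f'pics/{n}5c.png',cv2.convertScaleAbs(cv2.resize(c,None,fx=6,fy=6,interpolation=cv2.INTER_CUBIC),alpha=1.3))
```

```text
tcp in case [-0.0782  0.      0.1208] t 5.05 shift [ 0.0628  0.0001 -0.0002] turn 0.0031 F [-0.57 -0.11  0.95] open 0.007 q6 0.329
[[-0.0, 0.862, -0.506], [0.0, -0.506, -0.862], [-1.0, -0.001, -0.0]]
```

View pics/side5c.png

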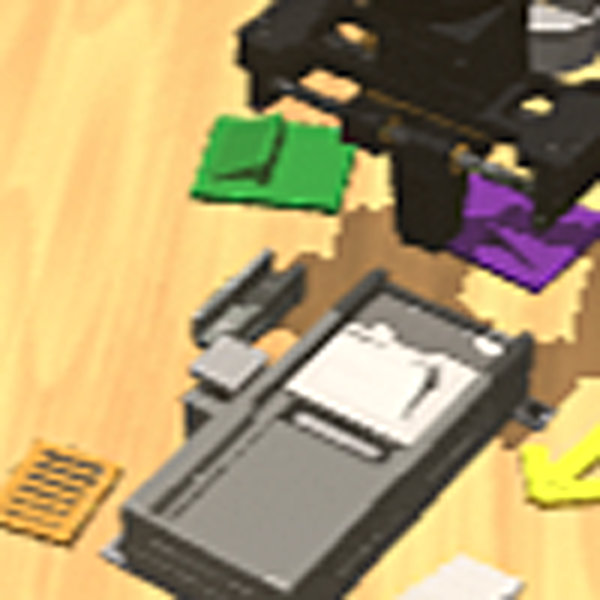

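Call:
servo_tool(
  deltas=[
    [[1,0.02,0,0,0],[1,0.04,0,0,0],[1,0.053,0,0,0],[1,0.058,0,0,0],[1,0.062,0,0,0],[1,0.062,0,0,0],[1,0.062,0,0,0]],
  ],
)

```text
t: 5.8
tcp_pos: [0.5006, -0.077, 0.0603]
ee_rot: [1.588, 0.909, -1.587]
wrist_force: [0.9, -0.2, -0.1]
opening: 0.007
```

Run:
```python
from h import *
rel(case(-.055-.009,0,.058))
n='side'
a=grab(n,n+'6.png'); c=a[150:250,230:330,::-1]; cv2.imwrite(f'pics/{n}6c.png',cv2.convertScaleAbs(cv2.resize(c,None,fx=6,fy=6,interpolation=cv2.INTER_CUBIC),alpha=1.3))
```

```text
tcp in case [-0.0779 -0.0008  0.0603] t 5.8 shift [ 0.0023 -0.0008 -0.0139] turn 0.0042 F [ 0.86 -0.25 -0.09] open 0.007 q6 0.328
[[0.001, 0.863, -0.505], [-0.0, -0.505, -0.863], [-1.0, 0.001, -0.0]]
```

View pics/side6c.png

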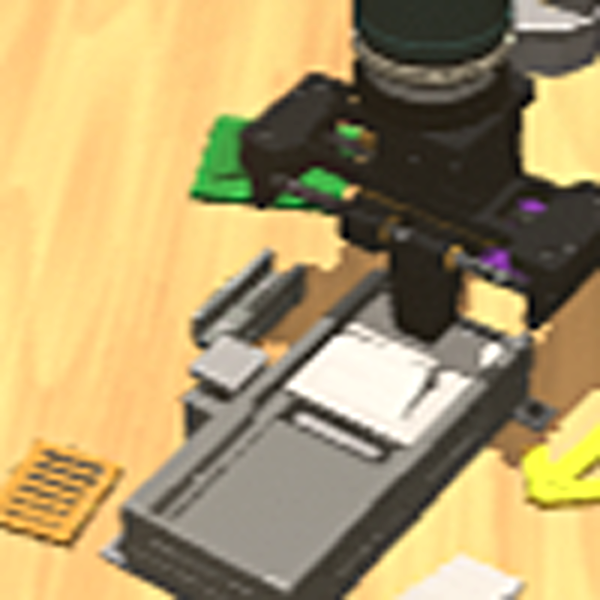

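Call:
servo_tool(
  deltas=[
    [[1,0.001,0,-0.006,0.004],[1,0.001,0,-0.01,0.004],[1,0.001,0,-0.013,0.004],[1,0.001,0,-0.016,0.004],[1,0.001,0,-0.019,0.004],[1,0.001,0,-0.023,0.004],[1,0.001,0,-0.027,0.004],[1,0.001,0,-0.031,0.004],[1,0.001,0,-0.035,0.004],[1,0.001,0,-0.035,0.004]],
  ],
)

```text
t: 6.85
tcp_pos: [0.518, -0.046, 0.0586]
ee_rot: [1.591, 0.908, -1.59]
wrist_force: [0.6, -0.6, -0.9]
opening: 0.009
```

Run:
```python
from h import *
rel(case(.06-.009,0,.059))
n='side'
a=grab(n,n+'7.png'); c=a[150:250,230:330,::-1]; cv2.imwrite(f'pics/{n}7c.png',cv2.convertScaleAbs(cv2.resize(c,None,fx=6,fy=6,interpolation=cv2.INTER_CUBIC),alpha=1.3))
```

```text
tcp in case [-0.0424 -0.0001  0.0586] t 6.85 shift [-0.0003 -0.     -0.0934] turn 0.0003 F [ 0.59 -0.56 -0.93] open 0.009 q6 0.396
[[0.0, 0.861, -0.509], [0.001, -0.509, -0.861], [-1.0, 0.0, -0.001]]
```

View pics/side7c.png

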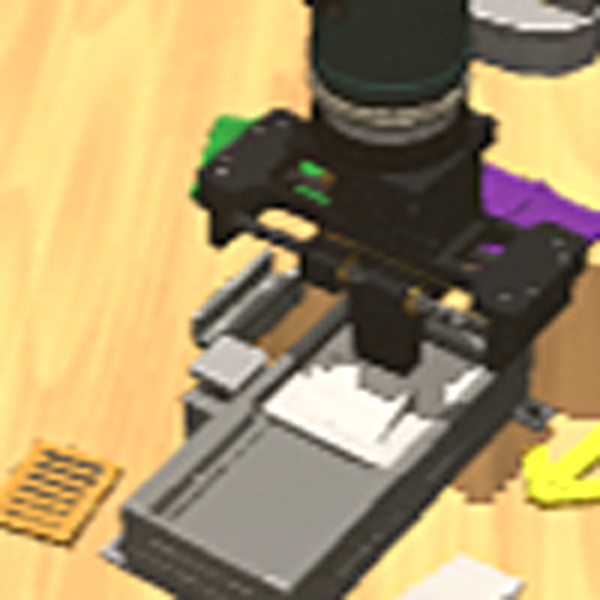

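The lid moved past the dog (its leading edge is now beyond the slot). I'll keep pushing.

Call:
servo_tool(
  deltas=[
    [[1,0,0,-0.006,0],[1,0,0,-0.013,0],[1,0,0,-0.02,0],[1,0,0,-0.027,0],[1,0,0,-0.034,0],[1,0,0,-0.041,0],[1,0,0,-0.048,0],[1,0,0,-0.055,0],[1,0,0,-0.062,0],[1,0,0,-0.068,0]],
  ],
)

```text
t: 7.9
tcp_pos: [0.5525, 0.0124, 0.0587]
ee_rot: [1.591, 0.907, -1.591]
wrist_force: [-0.4, -1.2, -0.2]
opening: 0.007
```

Run:
```python
from h import *
rel(case(.06-.009,0,.059))
n='side'
a=grab(n,n+'8.png'); c=a[150:250,230:330,::-1]; cv2.imwrite(f'pics/{n}8c.png',cv2.convertScaleAbs(cv2.resize(c,None,fx=6,fy=6,interpolation=cv2.INTER_CUBIC),alpha=1.3))
```

```text
tcp in case [ 0.0255 -0.0001  0.0587] t 7.9 shift [-0.0003 -0.0001 -0.0255] turn 0.0002 F [-0.42 -1.2  -0.2 ] open 0.007 q6 0.511
[[0.0, 0.861, -0.509], [0.0, -0.509, -0.861], [-1.0, 0.0, -0.0]]
```

View pics/side8c.png

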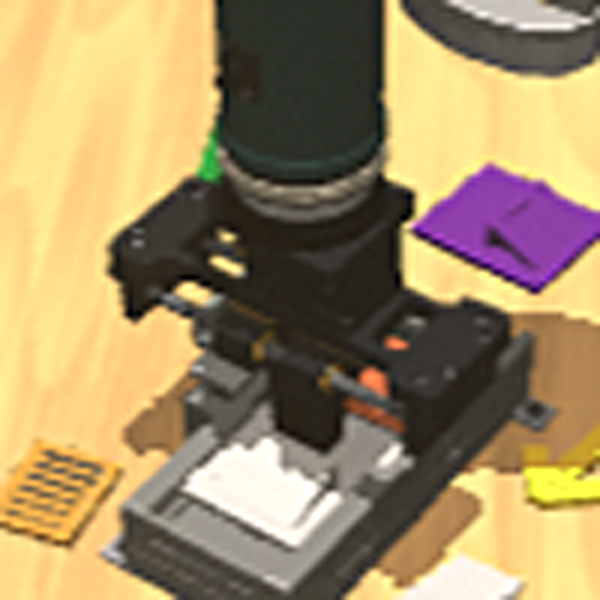

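Call:
servo_tool(
  deltas=[
    [[1,0,0,-0.005,0],[1,0,0,-0.01,0],[1,0,0,-0.014,0],[1,0,0,-0.017,0],[1,0,0,-0.019,0],[1,0,0,-0.021,0],[1,0,0,-0.022,0],[1,0,0,-0.022,0]],
  ],
)

```text
t: 8.75
tcp_pos: [0.5636, 0.0309, 0.0588]
ee_rot: [1.591, 0.907, -1.59]
wrist_force: [-1.2, -1.8, 0.5]
opening: 0.005
```

Run:
```python
from h import *
rel(case(.06-.009,0,.059))
```

```text
tcp in case [ 0.047  -0.0001  0.0588] t 8.75 shift [-0.0002 -0.0001 -0.004 ] turn 0.0001 F [-1.21 -1.76  0.51] open 0.005 q6 0.545
[[0.0, 0.861, -0.509], [0.0, -0.509, -0.861], [-1.0, 0.0, -0.0]]
```

Call:
servo_tool(
  deltas=[
    [[1,0,0,-0.001,0],[1,0,0,-0.002,0],[1,0,0,-0.003,0],[1,0,0,-0.003,0]],
  ],
)

```text
t: 9.15
tcp_pos: [0.565, 0.0335, 0.0587]
ee_rot: [1.591, 0.907, -1.591]
wrist_force: [-1.0, -1.8, 1.5]
opening: 0.005
```

Run:
```python
from h import *
rel(case(.06-.009,0,.059))
n='side'
a=grab(n,n+'9.png'); c=a[150:250,230:330,::-1]; cv2.imwrite(f'pics/{n}9c.png',cv2.convertScaleAbs(cv2.resize(c,None,fx=6,fy=6,interpolation=cv2.INTER_CUBIC),alpha=1.3))
```

```text
tcp in case [ 0.05   -0.0001  0.0587] t 9.15 shift [-0.0003 -0.0001 -0.001 ] turn 0.0001 F [-0.96 -1.84  1.47] open 0.005 q6 0.549
[[0.0, 0.861, -0.509], [0.0, -0.509, -0.861], [-1.0, 0.0, -0.0]]
```

View pics/side9c.png

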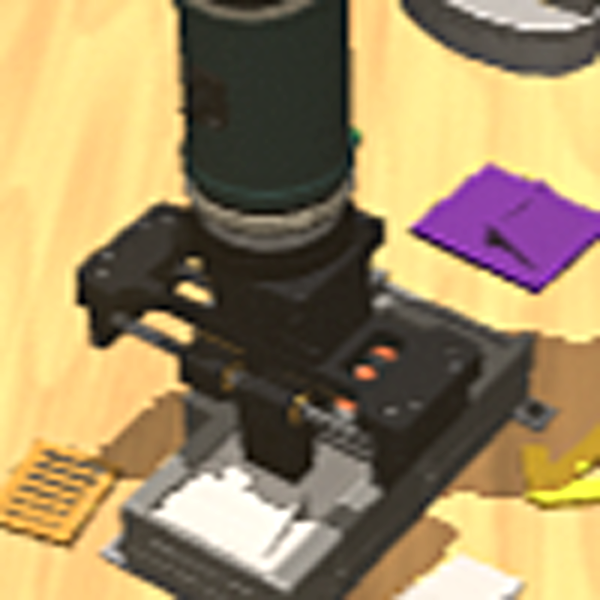

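Still only about 2 N of sliding friction, and the lid edge isn't yet at the stop. I'll continue in 1 mm steps.

Call:
servo_tool(
  deltas=[
    [[1,0,0,-0.001,0],[1,0,0,-0.002,0],[1,0,0,-0.003,0],[1,0,0,-0.003,0]],
  ],
)

```text
t: 9.6
tcp_pos: [0.5658, 0.0345, 0.0586]
ee_rot: [1.587, 0.906, -1.592]
wrist_force: [-2.6, -7.9, 4.3]
opening: 0.005
```

Run:
```python
from h import *
rel(case(.06-.009,0,.059))
```

```text
tcp in case [ 0.0513 -0.0003  0.0586] t 9.6 shift [-0.0004 -0.0003  0.0003] turn 0.0011 F [-2.61 -7.86  4.31] open 0.005 q6 0.554
[[-0.002, 0.861, -0.508], [-0.003, -0.508, -0.861], [-1.0, -0.0, 0.003]]
```

The force rose to 8 N with the advance halted at the expected end-stop position. I'll back off along case -x, then rise and move aside.

Call:
servo_tool(
  deltas=[
    [[1,0,0,0.003,0],[1,0,0,0.008,0],[1,0,0,0.015,0],[1,0,0,0.018,0],[1,-0.01,0,0.018,0],[1,-0.04,0,0.018,0],[1,-0.08,0,0.018,0],[1,-0.12,0,0.018,0],[1,-0.16,0,0.018,0],[1,-0.18,0,0.018,0]],
  ],
)

```text
t: 10.6
tcp_pos: [0.5593, 0.0206, 0.2443]
ee_rot: [1.596, 0.904, -1.584]
wrist_force: [0.2, -0.5, -0.5]
opening: 0.007
```

Call:
servo_tool(
  deltas=[
    [[1,0,-0.025,0.025,0],[1,0,-0.05,0.05,0],[1,0,-0.08,0.08,0],[1,0,-0.11,0.11,0],[1,0,-0.14,0.14,0],[1,0,-0.16,0.16,0],[1,0,-0.18,0.18,0],[1,0,-0.18,0.18,0],[1,0,-0.18,0.18,0]],
  ],
)

```text
t: 11.5
tcp_pos: [0.3111, -0.0429, 0.2396]
ee_rot: [1.593, 0.905, -1.589]
wrist_force: [0.3, -0.6, 0.4]
opening: 0.001
```

Run:
```python
from h import *
rel(case(0,0,.2))
a=grab('side','sA.png'); c=a[170:280,225:345,::-1]; cv2.imwrite('pics/sAc.png',cv2.convertScaleAbs(cv2.resize(c,None,fx=6,fy=6,interpolation=cv2.INTER_CUBIC),alpha=1.2))
a=grab('top','tA.png'); c=a[165:260,230:345,::-1]; cv2.imwrite('pics/tAc.png',cv2.convertScaleAbs(cv2.resize(c,None,fx=6,fy=6,interpolation=cv2.INTER_CUBIC),alpha=1.5))
```

```text
tcp in case [-0.145   0.1796  0.2396] t 11.5 shift [ 0.0402  0.1794 -0.1451] turn -0.0008 F [ 0.25 -0.55  0.41] open 0.001 q6 0.318
[[0.003, 0.86, -0.51], [-0.0, -0.51, -0.86], [-1.0, 0.003, -0.001]]
```

View pics/sAc.png

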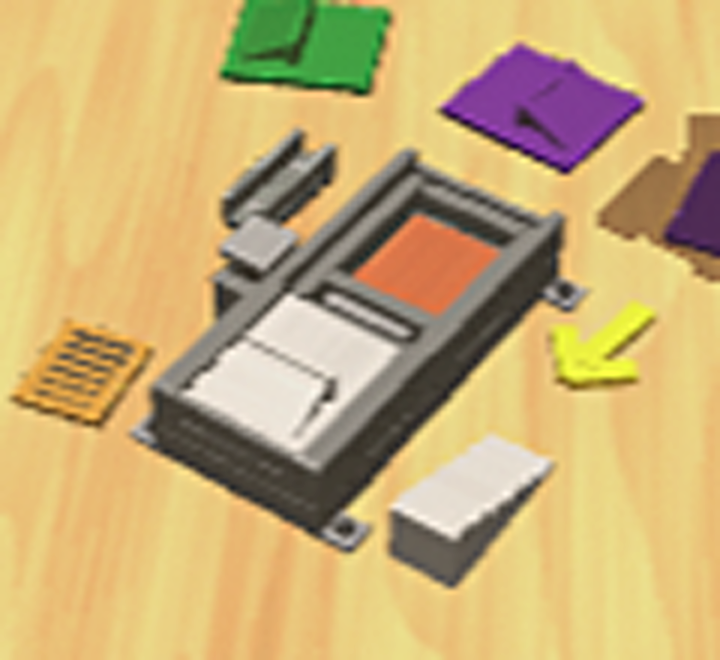

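View pics/tAc.png

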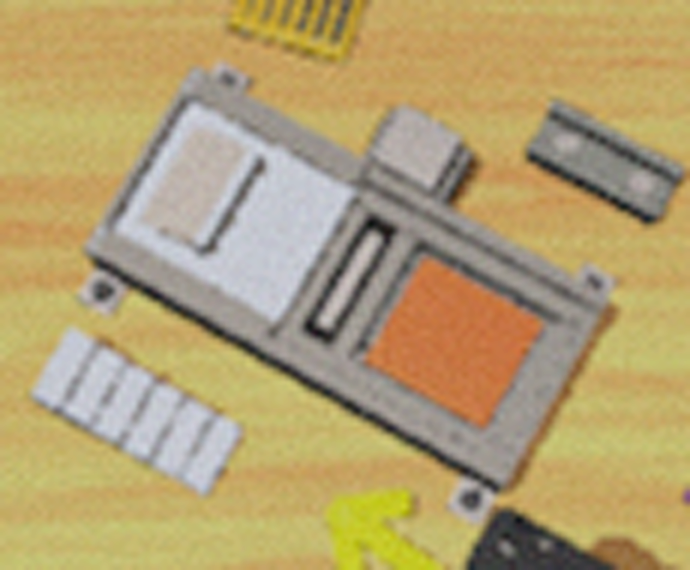

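Run:
```python
from h import *
T=lambda x,y:((x+.5)/6-.5+230,(y+.5)/6-.5+165)
S=lambda x,y:((x+.5)/6-.5+225,(y+.5)/6-.5+170)
print('step',incase(onz('top',*T(235,207),.058)))
for a,b in [((260,244),(420,146))]:
    p,e=tri(S(*a),T(*b));print('pad',incase(p),e)
print(telemetry.get_state()['joint_vel'].round(3))
from station import close_job
close_job()
```

```text
step [0.05822885 0.00029336 0.058     ]
pad [ 0.00048392 -0.06838138  0.04580357] 0.0015998109280274504
[ 0.005  0.018 -0.004 -0.003  0.003 -0.002]
the job is handed in; nothing more can be done
```

The job is handed in at about 11.6 s of the 38 s allowed, and it ended as the task describes; no verdict is reported.

**What I did:** I pressed the snap tab with closed fingertips until it stopped firmly at a tip height of 52 mm, with about 11 N. Then I pushed the lid by its thumb step to the end stop, which the force showed by rising from about 2 N to 8 N. After that I backed off, rose and moved clear.

**Last checks:**
- **Lid:** The step face measures at case x ≈ 58 mm, y ≈ 0, inside the 48–68 mm window. The lid looks flat under the lips, with the copper well open.
- **Tab:** The pad's measured height fell from 56 to 46 mm, a full 10 mm press.
- **Bystanders:** The marker holder, brass grid, step wedge and arrow look unmoved by eye in both views. I did not measure them, and the dish and bottle were outside the final crops, well away from the arm's path.

**Disagreement:** Heights measured from the two views came out about 4–6 mm below the text's values throughout, more than the stated 2 mm calibration error. I relied on touch and force for the final heights.

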